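Wedge a rocking instrument steady

TASK

The flat grey instrument box rocks because its front right foot is screwed in too far. With the fingertips push the wooden wedge in under that foot, testing the corner by pressing on it, until the box no longer rocks but still stands level; only push the wedge, never pick it up, do not lift the box or shove it along, and leave the other things as they stand. Finish while still holding a fingertip firmly down on the top of the box right above that foot, with the box not giving way.

Things in the scene. Friction and masses are not known exactly. Their poses are not given: they have to be found in the camera images.
- instrument_box: flat grey loose case, 150 (x) x 180 (y) x 36 mm, about 0.75 kg, on four round feet 14 mm wide at x +-57, y +-72 mm; top 52 mm, underside 16 mm above the bench. Origin on the bench under its centre; x to its rear (away from the robot), y to its left; front panel at -x. It rests level on three good feet; a coil standard stands on its rear left
- press_point (a point): point on the top of the box straight above the short front right foot, 18 mm from the front and right edges. Some 2 N pressed down here tips the box until the short foot meets the bench or the wedge; once wedged it stays at its 52 mm
- foot_spot (a point): point in the bench plane straight below the short foot (box x = -57, y = -72 mm), fixed to the box. That foot has a round end, which stands 4 to 9 mm above the bench while the box is level (differs each time)
- wedge: wooden wedge, 46 mm wide (x), 90 long (y), 80 g, lying to the right of the short foot. Origin in its underside at mid length; y points to the thin end (y = +45, 2 mm high), which faces the foot. The top rises 1 in 6 to 14 mm at y = -27. To be slid along the box's +y until its slope bears on the foot, felt as a few newtons; farther it lifts or shoves the box
- wedge_heel (a point): centre of the flat upright back of the wedge's heel block, 13 mm above the bench; the block is 18 mm long, 46 wide and 26 high. Push here, along the box's +y; sliding the wedge alone takes about 0.5 N
- coil: grey round coil standard, 50 mm diameter, 46 mm high, two pins up, standing on the box's top; leave it. Origin at its underside
- weight: brass weight, 22 mm diameter, 36 mm high, on the bench in front of the box; leave it. Origin at its underside
- grease_tin: round tin with yellow lid, 54 mm diameter, 25 mm high, on the bench behind the wedge (farther from the robot); leave it. Origin at its underside
- eraser: eraser, 20 x 42 x 12 mm, on the bench in front of the wedge (nearer the robot); leave it. Origin at its underside
- stamp: rubber stamp with wooden knob handle, 18 x 34 x 44 mm, on the bench far to the right; leave it. Origin at its underside
- tape: roll of orange tape, 59 mm diameter, 19 mm high, on the bench behind the box; leave it. Origin at its underside
There are look-alikes about, which are no part of the job. What is meant by the wedge is not green or red, and is the larger of those in its own colour.

How it is judged:
By the outcome, as a careful person would: the job done as asked, in the order asked, and still so for the second after the job is handed in, while the arm keeps its last pose, push and grip.
It also fails if it takes over 58 s, if anything falls off the work surface, if the arm or the gripper's body presses on something with over 40 N, if the wrist force passes 120 N, or if a joint passes its speed limit or range.

ROBOT

A 6-joint arm with a two-finger parallel gripper is mounted at the origin on a cart in front of the work surface, level with it; the furniture and walls round the work are solid. World frame = base frame: x ahead of the robot, y to its left, z up, the work surface at z = 0. Lengths are in mm, angles in rad, forces in N, time in s.
With the tool pointing down it reaches from about 325 to 900 mm from the base axis. Payload 6.1 kg.
Tool frame: the origin (TCP) lies midway between the tips of the shut fingers; the grasp point (between the pads) lies 19 mm behind it (robot.hold_point_z is the distance from the TCP to the grasp point, in mm); z points along the fingers, y is the direction in which the jaws open and shut (so a half turn about z gives the same grasp; the last joint's range is limited). The gripper opens to 85 mm and grips with 20 to 120 N. Pads are 22 mm wide; open, the fingers measure 114 mm over their backs; the gripper's body (76 mm by 85 mm) begins 54 mm behind the grasp point. The pads swing forward as they close: fully open they stand 13 mm farther back than shut.
Start: joints at [-0.126, 0.22, 1.526, -0, 1.395, -0.126], TCP at [624.993, -0.003, 231.3] pointing down, gripper open.
Joint ranges: [-2.98, 2.98], [-0.91, 2.08], [0.09, 2.57], [-1.24, 4.39], [0.2, 2.65], [-2.68, 2.68]. Speed limits (rad/s): [2.57, 2.57, 3.01, 3.14, 3.14, 3.14].

INTERFACE

Orientations are given as a unit quaternion [x, y, z, w].
In Python, from plant import robot gives the robot as it stands. The module is installed in compiled form; this text tells all that it offers.
- The arm moves only by the shell command python3 -m creep 'ROWS'. ROWS is JSON, a list of rows, each a list of 3 entries, a list of its own where there are three numbers: the shift along the tool's x, y, z in cm, then the turn about the tool's z in rad, then the opening, from 0 (shut) to 1 (fully open). In form: [[[dx, dy, dz], roll, hand], ...]. A call has 1 to 20 rows; each row shifts and turns the commanded pose from where the row before left it, along the tool's axes as they then stand; what a row does not reach is not made up. A row lasts 1/8 s, in which the tool goes at most 62.5 mm and 10.7 degrees, less where a joint would pass 70% of its speed; a pose out of reach is approached as far as the arm can. A call with a gripper value outside its range is refused whole. The fingers move at their own pace and stop on an object; the grip force is fixed at half the most. Time passes only in rows, so rows that do not move let the fingers close. It gives the time, the measured TCP pose, the force and the opening at its end, in the units of the state.
- robot.observe(): the state, without advancing time (a new reading comes with each control period).
- robot.get_image(name): name is "scene" or "side" or "wrist"; returns a dict with "color" (384x512x3 uint8, red, green, blue), "range_z" (384x512 float32, mm along the optical axis (not along the pixel's ray), 0 where there is no reading), "K" (3x3 intrinsics, pixels), "extrinsics" (4x4, takes a point from camera to world coordinates); the wrist camera has in their place "mount" (4x4, takes a point from camera to tool coordinates, whose origin is the TCP and whose axes are the flange's). Camera axes: x right, y down, z forward; pixel columns grow to the right and rows downward; lengths in mm; the calibration is good to about 2 mm. The wrist camera is an equidistant fisheye: a pixel r from the principal point sees the ray r / f radians off the axis. A picture is of the moment at which its call begins: read the wrist's pose just before it.
- robot.close_job(): hands the job in, once; it reports no verdict.
Trained networks look in the newest picture that a camera, given by its name, has taken for a name from the list of things; names that differ only in an ending like _2 or _b are one class to them, and where a whole thing is asked for, a point or a joint stands for the part that bears it (a point fixed in the world has none). Each returns a list of dicts, best first, with "conf" (0 to 1); they miss things now and then, are a little off and sometimes report something else, mostly with a low value. They report only what shows in the picture. A call takes as long as a camera call. They do not tell look-alikes from the thing itself.
- robot.regions_of(camera, thing): "region" (384x512 bool, what is visible of it) and "rect" ([centre column, centre row, width, height] in pixels, round what is visible of it).
The state is a dict: "time": time; "joint_positions": joint angles; "qd": joint speeds; "effort": joint torques, N m; "position": TCP position; "ee_rot": TCP orientation; "force": force on the tool from outside, world axes, zero at the start; "ft_torque": the same for the moment, N m; "grip_width": finger opening in mm.
Only numpy, scipy, OpenCV 4.12 (cv2) and the standard library are available. Lean on these libraries where they do the work, as an engineer would, in place of code of your own. Each camera call takes 0.05 s, during which the arm holds its last target. There are 200 camera calls.

## Working session

There is one attempt and no reset: what is moved stays moved. The work goes in short steps, Python scripts to look and compute and a shell command to move; the robot and the scene stay as the last step left them, time stands still between calls to the robot, and variables do not carry over. Pictures are saved under pics/ and viewed, about 8 in all and at most 12, crops included, and the job is handed in when it is done.

```bash
mkdir -p pics; cat > h.py <<'E'
import numpy as np, cv2
from plant import robot
def grab(cam,fn=None):
    im=robot.get_image(cam)
    if fn: cv2.imwrite('pics/'+fn,im['color'][:,:,::-1])
    return im
def cloud(im):
    K=im['K'];z=im['range_z'];v,u=np.mgrid[:z.shape[0],:z.shape[1]]
    p=np.stack([(u-K[0,2])/K[0,0]*z,(v-K[1,2])/K[1,1]*z,z,np.ones_like(z)],-1)
    w=(p@np.array(im['extrinsics']).T)[...,:3]; w[z<=0]=np.nan
    return w
E
python3 - <<'E'
from h import *
s=robot.observe();print(s['position'],s['ee_rot'],s['force'],s['grip_width'])
for c in ['scene','side']:
    im=grab(c,c+'1.png');w=cloud(im);np.save(c+'.npy',w)
    print(c,im['extrinsics'][:3,3])
    for t in ['instrument_box','wedge','coil','weight','grease_tin','eraser','stamp','tape']:
        for r in robot.regions_of(c,t)[:4]:
            q=w[r['region']];q=q[~np.isnan(q[:,0])]
            if len(q):print(t,round(r['conf'],2),np.round(r['rect']),len(q),np.round(np.median(q,0)),np.round(np.percentile(q,2,0)),np.round(np.percentile(q,98,0)))
E
```

```text
[6.24409480e+02 6.28758582e-02 2.30212710e+02] [ 7.07108718e-01  7.07104192e-01 -5.87336995e-04 -7.59909945e-04] [-0.0927042  -0.0025465   0.67641221] 85.11365978683304
scene [-299.00298407 -602.98162299  681.972635  ]
instrument_box 0.87 [192. 176.  90.  47.] 2460 [531. 207.  51.] [474. 136.  18.] [641. 312.  55.]
wedge 0.9 [234. 204.  33.  16.] 457 [532.  63.  10.] [513.  29.   1.] [564. 118.  28.]
wedge 0.71 [242. 235.  34.  15.] 334 [446. -29.   7.] [428. -56.  -1.] [483.   9.  21.]
wedge 0.71 [287. 275.  15.  20.] 221 [ 372. -197.   11.] [ 365. -211.    1.] [ 393. -179.   44.]
wedge 0.7 [293. 195.  26.  15.] 235 [667. -27.   7.] [635. -53.  -0.] [697.   2.  21.]
coil 0.64 [189. 155.  21.  21.] 301 [571. 265.  76.] [556. 251.  50.] [615. 303.  92.]
coil 0.55 [236. 206.  37.  16.] 453 [531.  65.  10.] [512.  29.   0.] [562. 117.  28.]
weight 0.52 [160. 198.  12.  14.] 105 [427. 229.  19.] [419. 222.   2.] [438. 240.  37.]
grease_tin 0.65 [250. 186.  17.  17.] 297 [626.  88.  24.] [609.  68.   0.] [659. 136.  28.]
grease_tin 0.55 [239. 161.  23.  16.] 221 [732. 200.  16.] [704. 175
[... 912 characters left out ...]
2. 145.  13.  16.] 241 [585. 260.  78.] [558. 250.  53.] [606. 295.  94.]
coil 0.3 [266. 164.  55.  45.] 1951 [560. 193.  52.] [488. 136.  23.] [644. 309.  55.]
weight 0.42 [220. 167.   9.   9.] 76 [433. 228.  20.] [423. 222.   1.] [442. 260.  37.]
grease_tin 0.74 [292. 199.  21.  15.] 301 [636.  82.  24.] [612.  68.   4.] [660. 115.  28.]
eraser 0.39 [217. 202.   8.  13.] 93 [448.  77.  12.] [435.  61.   0.] [458.  99.  14.]
stamp 0.57 [172. 278.   6.  16.] 116 [ 380. -198.   19.] [ 373. -209.    8.] [ 385. -184.   44.]
tape 0.68 [257. 204.  20.  23.] 388 [541.  48.  10.] [515.  29.   0.] [569. 125.  28.]
tape 0.52 [323. 178.  23.  14.] 276 [736. 197.  15.] [709. 177.  -0.] [763. 231.  21.]
```

```bash
python3 - <<'E'
from h import *
a=cv2.imread('pics/scene1.png')[140:300,130:330];b=cv2.imread('pics/side1.png')[125:300,160:360]
a=cv2.resize(a,(500,400),interpolation=2);b=cv2.resize(b,(500,437),interpolation=2)
a=cv2.resize(a,(400,320));b=cv2.resize(b,(400,350))
o=np.zeros((350,800,3),np.uint8);o[:320,:400]=a;o[:,400:]=b;cv2.imwrite('pics/v1.png',o)
# box top fit
for c in ['scene','side']:
    w=np.load(c+'.npy');m=(abs(w[...,2]-52)<4)&(w[...,0]>440)&(w[...,0]<680)&(w[...,1]>110)&(w[...,1]<340)
    p=w[m];print(c,len(p),cv2.minAreaRect(p[:,:2].astype(np.float32)),p[:,2].mean())
    A=np.c_[p[:,:2],np.ones(len(p))];print(np.linalg.lstsq(A,p[:,2],rcond=None)[0])
    m=(w[...,2]>22)&(w[...,2]<31)&(w[...,0]>500)&(w[...,0]<590)&(w[...,1]>20)&(w[...,1]<60)
    p=w[m];print('heel top',len(p),cv2.minAreaRect(p[:,:2].astype(np.float32)),p.mean(0))
    m=(w[...,2]>4)&(w[...,2]<31)&(w[...,0]>490)&(w[...,0]<600)&(w[...,1]>20)&(w[...,1]<127)
    p=w[m];print('wedge',len(p),cv2.minAreaRect(p[:,:2].astype(np.float32)))
E
```

```text
scene 1618 ((561.37353515625, 234.64651489257812), (158.86122131347656, 185.16104125976562), 11.680511474609375) 52.18588803877356
[5.47517265e-03 3.46507001e-03 4.83907830e+01]
heel top 85 ((545.7885131835938, 38.46494674682617), (49.38591384887695, 19.519088745117188), 6.609087944030762) [542.96299366  38.25817264  25.97814369]
wedge 389 ((544.7537841796875, 74.73640441894531), (62.850589752197266, 90.05372619628906), 10.684171676635742)
side 1527 ((563.470703125, 235.21543884277344), (152.90333557128906, 182.946044921875), 11.268792152404785) 52.38002209992935
[1.91740050e-04 4.05120333e-03 5.13882710e+01]
heel top 98 ((547.4275512695312, 39.756446838378906), (44.87836456298828, 23.27159881591797), 6.851345539093018) [547.29644704  38.83260894  26.0278222 ]
wedge 342 ((561.7561645507812, 77.33648681640625), (87.04156494140625, 90.88795471191406), 9.810704231262207)
```

View pics/v1.png

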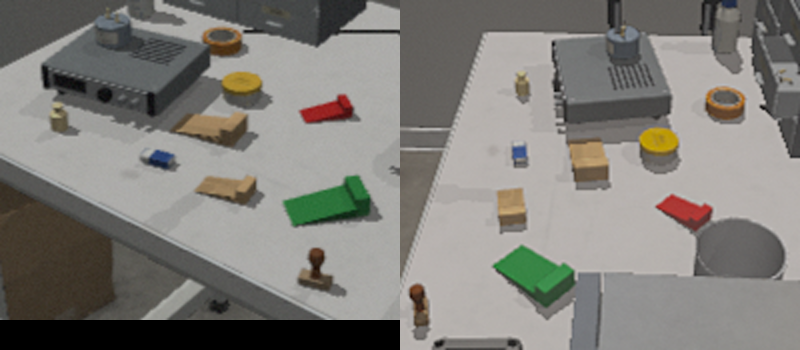

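The wooden wedge in front of the box is the larger wooden one, at about x 545, y 75; the smaller wooden one is a decoy, and red and green are excluded. The box has a yaw of about 11.5°, which puts the foot near (521, 153). Next I shut the gripper, align it to the box, and look from close by.

```bash
python3 -m creep '[[[0,-1.8,1.5],-0.1,0],[[0,-1.8,1.5],-0.1,0],[[0,-1.8,1.5],0,0],[[0,-1.8,1.5],0,0],[[0,0,0],0,0]]'; python3 - <<'E'
from h import *
from scipy.spatial.transform import Rotation as R
s=robot.observe();im=grab('wrist','w1.png');print(s['position'],s['ee_rot'],s['force'],s['time'])
print(im['K'],im['mount'])
np.savez('w1.npz',p=s['position'],q=s['ee_rot'],K=im['K'],M=im['mount'],z=im['range_z'])
for r in robot.regions_of('wrist','wedge')[:3]+robot.regions_of('wrist','instrument_box')[:1]: print(r['conf'],r['rect'])
E
```

```text
time: 1.52
position: [552.2, -8.9, 170.0]
ee_rot: [0.633, 0.774, -0.001, -0.001]
force: [0.2, -0.2, -0.3]
grip_width: -0.4
[552.18705573  -8.87368692 170.0341303 ] [ 6.33143492e-01  7.74033063e-01 -7.40177979e-04 -1.26054639e-03] [ 0.17640535 -0.18198466 -0.3305917 ] 1.525
[[297.31863964   0.         259.46200953]
 [  0.         297.31863964 195.50734969]
 [  0.           0.           1.        ]] [[-2.67846811e-04 -9.60471277e-01 -2.78378975e-01  7.18815715e+01]
 [ 9.99999958e-01 -2.25665173e-04 -1.83569477e-04 -9.28093207e-01]
 [ 1.13492771e-04 -2.78379013e-01  9.60471297e-01 -1.42447402e+02]
 [ 0.00000000e+00  0.00000000e+00  0.00000000e+00  1.00000000e+00]]
0.85 [166.2, 173.1, 32.7, 63.6]
0.82 [356.0, 209.2, 56.0, 60.4]
0.59 [264.0, 96.9, 48.4, 87.5]
0.67 [316.6, 20.6, 172.6, 41.3]
```

View pics/w1.png

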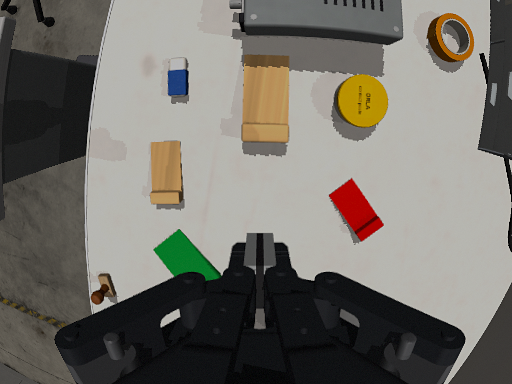

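The picture shows the wedge from about (267,55) at the thin end to (266,142) at the heel, and the box's right face along rows 10–42. The decoys and the eraser are clear of the path. Next I measure the corners.

```bash
python3 - <<'E'
import numpy as np,cv2
from scipy.spatial.transform import Rotation as R
d=np.load('w1.npz');K=d['K'];M=d['M'];z=d['z']
v,u=np.mgrid[:384,:512];x=(u-K[0,2])/K[0,0];y=(v-K[1,2])/K[1,1];r=np.hypot(x,y)+1e-9
k=np.tan(r)/r*z
P=np.stack([x*k,y*k,z,np.ones_like(z)],-1)@M.T
W=P[...,:3]@R.from_quat(d['q']).as_matrix().T+d['p'];W[z<=0]=np.nan
np.save('W1.npy',W)
def rect(m,n):
    p=W[m].astype(np.float32);print(n,len(p),cv2.minAreaRect(p[:,:2]),p[:,2].mean())
inw=(u>230)&(u<300)&(v>45)&(v<150)
rect(inw&(W[...,2]>3),'wedge'); rect(inw&(abs(W[...,2]-26)<3),'heel')
rect((abs(W[...,2]-52)<4)&(v<60),'boxtop part')
for c in [(246,58),(287,58),(245,120),(286,121),(245,130),(287,132),(250,20),(390,30),(200,200)]: print(c,np.round(W[c[1],c[0]],1))
m=(abs(W[...,2]-52)<4)&(v<60)
for uu in range(255,400,20):
    vv=np.where(m[:,uu])[0]; print(uu,vv.max(),np.round(W[vv.max(),uu],1))
for vv in range(0,40,8):
    uu=np.where(m[vv])[0]; print('r',vv,uu.min(),np.round(W[vv,uu.min()],1),uu.max(),np.round(W[vv,uu.max()],1))
E
```

```text
Traceback (most recent call last):
cv2.error: OpenCV(4.12.0) /io/opencv/modules/imgproc/src/convhull.cpp:143: error: (-215:Assertion failed) total >= 0 && (depth == CV_32F || depth == CV_32S) in function 'convexHull'
```

```bash
python3 - <<'E'
import numpy as np
from scipy.spatial.transform import Rotation as R
W=np.load('W1.npy');d=np.load('w1.npz')
for c in [(265,90),(265,130),(200,200),(390,30),(360,100)]: print(c,d['z'][c[1],c[0]],W[c[1],c[0]])
E
```

```text
(265, 90) 286.56244 [537.5865587   84.35458997   7.76593315]
(265, 130) 278.794 [545.24823244  45.21727143  27.3671815 ]
(200, 200) 327.761 [490.38968732 -45.85024275  -0.75731256]
(390, 30) 225.89597 [637.79541465 166.79131773  52.98117356]
(360, 100) 271.65576 [630.82980675  95.64262187  25.1500817 ]
```

```bash
python3 - <<'E'
import numpy as np,cv2
W=np.load('W1.npy');v,u=np.mgrid[:384,:512]
def rect(m,n):
    p=W[m];print(n,len(p),cv2.minAreaRect(np.ascontiguousarray(p[:,:2],np.float32)),p[:,2].mean())
inw=(u>230)&(u<300)&(v>45)&(v<150)
rect(inw&(W[...,2]>3),'wedge'); rect(inw&(abs(W[...,2]-26)<3),'heel')
m=(abs(W[...,2]-52)<4)&(v<60)
for c in [(246,60),(287,60),(245,118),(286,119),(245,130),(287,132)]: print(c,np.round(W[c[1],c[0]],1))
for uu in range(255,400,20):
    vv=np.where(m[:,uu])[0]; print(uu,vv.max(),np.round(W[vv.max(),uu],1))
for vv in range(0,33,8):
    uu=np.where(m[vv])[0]; print('r',vv,uu.min(),np.round(W[vv,uu.min()],1),uu.max(),np.round(W[vv,uu.max()],1))
for vv in range(62,130,12):
    q=np.where(inw[vv]&(W[vv,:,2]>2.5))[0]; print('w',vv,np.round(W[vv,q.min()],1),np.round(W[vv,q.max()],1))
E
```

```text
wedge 3731 ((539.4230346679688, 77.10694885253906), (46.104270935058594, 89.1957778930664), 9.87174129486084) 12.704711432933232
heel 891 ((545.4031982421875, 42.529850006103516), (45.681549072265625, 18.650081634521484), 11.484505653381348) 25.649201135245182
(246, 60) [512.2 112.1   2.6]
(287, 60) [553.4 120.9   1.8]
(245, 118) [523.6  52.3  12.1]
(286, 119) [564.   59.6  12.2]
(245, 130) [526.5  41.4  25.7]
(287, 132) [566.5  47.6  25.2]
255 27 [517.5 136.5  48.1]
275 27 [534.7 139.8  49.2]
295 27 [551.8 143.4  50.6]
315 28 [569.3 147.4  49.4]
335 30 [587.3 150.6  49.4]
355 31 [605.5 155.2  50. ]
375 35 [625.6 158.2  48.4]
395 37 [645.1 162.8  50. ]
r 0 242 [500.8 160.5  48.8] 511 [796.2 282.5  49.6]
r 8 243 [503.3 153.   48.2] 511 [795.7 270.1  50.2]
r 16 239 [501.6 144.1  49.4] 511 [797.8 260.2  48.3]
r 24 243 [506.5 137.4  48.4] 402 [650.3 178.9  50. ]
r 32 350 [601.3 153.1  49. ] 402 [650.6 169.8  52. ]
w 62 [510.8 109.3   4.7] [554.7 118.8   2.8]
w 74 [513.4  96.8   5.7] [557.1 105.9   5.3]
w 86 [516.   84.4   7. ] [559.5  93.4   7. ]
w 98 [517.6  71.9   9.4] [561.9  81.1   9.1]
w 110 [519.1  59.7  11.8] [564.2  69.   11.6]
w 122 [521.5  47.8  13. ] [565.5  56.9  13.4]
```

```bash
python3 -m creep '[[[0.5,0.1,2.5],0,0],[[0.5,0.1,2.5],0,0],[[0.5,0.1,2.5],0,0],[[0,0,2.5],0,0],[[0,0,2.5],0,0],[[0,0,2],0,0],[[0,0,1.3],0,0],[[0,0,0],0,0],[[0,0,0],0,0]]'; python3 -m creep '[[[0.4,0,0],0,0],[[0.4,0,0],0,0],[[0.2,0,0],0,0],[[0,0,0],0,0]]'
```

```text
time: 2.8
position: [554.8, 6.3, 14.3]
ee_rot: [0.633, 0.774, 0.0, 0.001]
force: [1.2, -1.0, 1.2]
grip_width: 0.1
time: 3.3
position: [551.7, 16.4, 13.4]
ee_rot: [0.633, 0.774, 0.0, 0.0]
force: [-1.8, 0.2, -0.3]
grip_width: 0.4
```

```bash
cat > f.py <<'E'
from h import *
from scipy.spatial.transform import Rotation as R
F=[];P=[]
import sys
for i in range(int(sys.argv[1]) if len(sys.argv)>1 else 6):
    robot.get_image('wrist');s=robot.observe();F.append(s['force']);P.append(s['position'])
m=R.from_quat(s['ee_rot']).as_matrix();F=np.array(F)
print('t',s['time'],'pos',np.mean(P,0).round(2),'F tool',(F@m).mean(0).round(2),'sd',(F@m).std(0).round(2))
E
python3 f.py; python3 -m creep '[[[0.4,0,0],0,0],[[0.4,0,0],0,0],[[0.4,0,0],0,0],[[0.4,0,0],0,0],[[0.4,0,0],0,0],[[0.4,0,0],0,0],[[0.4,0,0],0,0],[[0.4,0,0],0,0],[[0.4,0,0],0,0],[[0.4,0,0],0,0],[[0,0,0],0,0]]'; python3 f.py
```

```text
t 3.6 pos [551.77  16.13  13.3 ] F tool [ 0.15 -0.08  0.15] sd [0.35 0.28 0.42]
time: 4.97
position: [543.8, 55.7, 13.3]
ee_rot: [0.633, 0.774, 0.0, -0.0]
force: [0.1, -0.5, -0.4]
grip_width: 0.0
t 5.275 pos [543.87  55.35  13.33] F tool [-0.11 -0.12 -0.03] sd [0.56 0.38 0.58]
```

```bash
python3 -m creep '[[[0.3,0,0],0,0],[[0.3,0,0],0,0],[[0.2,0,0],0,0],[[0,0,0],0,0]]'; python3 f.py 4; python3 - <<'E'
from h import *
grab('wrist','a.png');grab('side','b.png');
a=cv2.imread('pics/a.png')[0:250,150:400];b=cv2.imread('pics/b.png')[125:265,200:340]
o=np.zeros((400,800,3),np.uint8);o[:]=np.hstack([cv2.resize(a,(400,400)),cv2.resize(b,(400,400),interpolation=2)]);cv2.imwrite('pics/v3.png',o)
E
```

```text
time: 5.78
position: [542.2, 63.5, 13.3]
ee_rot: [0.633, 0.774, 0.0, -0.0]
force: [0.3, -0.2, -0.1]
grip_width: -0.1
t 5.975 pos [542.17  63.3   13.26] F tool [-0.21 -0.05  0.35] sd [0.47 0.58 0.67]
```

View pics/v3.png

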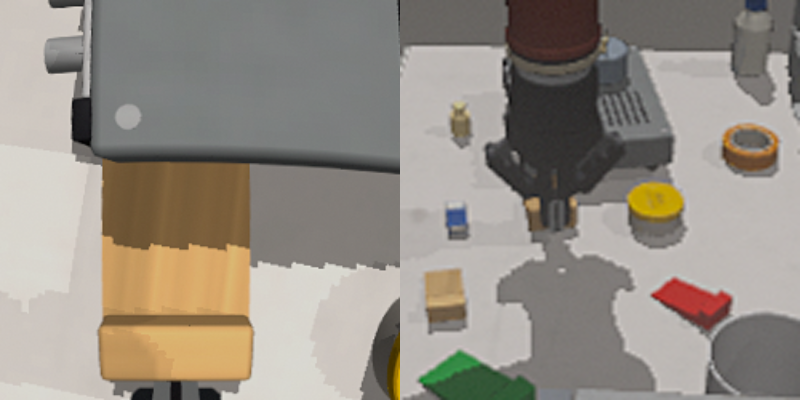

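```bash
cat > wr.py <<'E'
from h import *
from scipy.spatial.transform import Rotation as R
def wcloud(fn=None):
    s=robot.observe();im=grab('wrist',fn);K=im['K'];z=im['range_z']
    v,u=np.mgrid[:384,:512];x=(u-K[0,2])/K[0,0];y=(v-K[1,2])/K[1,1];r=np.hypot(x,y)+1e-9
    k=np.tan(r)/r*z
    P=np.stack([x*k,y*k,z,np.ones_like(z)],-1)@im['mount'].T
    W=P[...,:3]@R.from_quat(s['ee_rot']).as_matrix().T+s['position'];W[z<=0]=np.nan
    return W,im['color'],s,P[...,:3]
E
python3 - <<'E'
from wr import *
W,c,s,P=wcloud();v,u=np.mgrid[:384,:512]
g=c.astype(int).min(2)
disc=(abs(W[...,2]-52)<5)&(g>150)&(v>50)&(v<95)&(u>205)&(u<260)
print('disc',disc.sum(),u[disc].mean(),v[disc].mean(),W[disc].mean(0),P[disc].mean(0))
w=(v>95)&(v<245)&(u>200)&(u<320)
h=w&(abs(W[...,2]-26)<3);p=W[h];print('heel',cv2.minAreaRect(np.ascontiguousarray(p[:,:2],np.float32)),P[h].mean(0),p[:,2].mean())
for vv in (150,180,210,225):
    q=np.where(w[vv]&(W[vv,:,2]>2.5))[0];print(vv,q.min(),q.max(),W[vv,q.min()].round(1),W[vv,q.max()].round(1),P[vv,q.min()].round(1),P[vv,q.max()].round(1))
for uu in range(215,400,30):
    m=(abs(W[:,uu,2]-52)<4)&(np.arange(384)<130);q=np.where(m)[0];print(uu,q.max(),W[q.max(),uu].round(1))
for vv in range(10,90,20):
    q=np.where((abs(W[vv,:,2]-52)<4)&(np.arange(512)<330))[0];print('f',vv,q.min(),W[vv,q.min()].round(1),P[vv,q.min()].round(1))
E
```

```text
disc 190 229.60526315789474 72.28947368421052 [514.1918398  145.11761879  51.83787502] [ 85.86319636 -11.19893438 -38.54683077]
heel ((533.6138916015625, 105.47472381591797), (46.30375289916992, 69.56707763671875), 8.728604316711426) [ 23.07631799  -0.89340487 -12.39060017] 25.678447851114786
150 214 305 [508.6 110.6  10.1] [552.8 119.6  10.3] [ 53.2 -23.5   3.2] [53.2 21.6  3. ]
180 213 306 [511.   96.2  12.9] [556.3 105.3  12.9] [ 38.5 -24.1   0.4] [38.5 22.2  0.4]
210 211 307 [513.6  84.8  24.8] [557.7  94.   25.5] [ 26.8 -23.7 -11.5] [ 27.1  21.2 -12.2]
225 213 306 [515.8  78.   26.1] [559.1  86.5  25.3] [ 19.8 -22.9 -12.8] [ 19.5  21.2 -12. ]
215 98 [510.4 135.4  48.3]
245 98 [521.  137.3  49. ]
275 97 [531.3 139.7  49.1]
305 98 [541.9 141.7  49.1]
335 99 [552.4 143.9  49.9]
365 102 [564.  145.9  49.4]
395 104 [576.2 148.7  49.3]
f 10 202 [498.7 167.7  48.1] [111.1 -21.9 -34.8]
f 30 202 [500.8 159.5  49.2] [102.6 -21.5 -35.9]
f 50 203 [502.5 152.2  48.1] [ 95.2 -21.2 -34.8]
f 70 194 [501.  144.3  49.1] [ 87.6 -24.3 -35.8]
```

The disc on the lid is only about 10 mm from the edges, so it isn't the press point. By geometry the foot is at about (520.5, 154.5), and the wedge covers it laterally. From here I push in 2 mm steps and read the force after each.

```bash
python3 -m creep '[[[0.2,0,0],0,0],[[0,0,0],0,0]]'>/dev/null; python3 f.py 4;python3 -m creep '[[[0.2,0,0],0,0],[[0,0,0],0,0]]'>/dev/null; python3 f.py 4;python3 -m creep '[[[0.2,0,0],0,0],[[0,0,0],0,0]]'>/dev/null; python3 f.py 4
```

```text
t 6.575 pos [541.82  65.22  13.29] F tool [-0.45  0.16 -0.1 ] sd [0.37 0.51 0.47]
t 7.025 pos [541.42  67.19  13.3 ] F tool [-0.31 -0.23  0.06] sd [0.4  0.31 0.31]
t 7.475 pos [541.02  69.14  13.29] F tool [0.04 0.26 0.07] sd [0.18 0.3  0.5 ]
```

```bash
python3 -m creep '[[[0.2,0,0],0,0],[[0,0,0],0,0]]'>/dev/null; python3 f.py 4;python3 -m creep '[[[0.2,0,0],0,0],[[0,0,0],0,0]]'>/dev/null; python3 f.py 4
```

```text
t 7.925 pos [540.67  71.    13.3 ] F tool [-1.07 -0.22  0.01] sd [0.54 0.35 0.25]
t 8.375 pos [540.35  72.86  13.35] F tool [-3.01  0.27 -0.02] sd [0.44 0.23 0.49]
```

```bash
python3 -m creep '[[[0.2,0,0],0,0],[[0,0,0],0,0]]'>/dev/null; python3 f.py 4;python3 -m creep '[[[0.2,0,0],0,0],[[0,0,0],0,0]]'>/dev/null; python3 f.py 4
```

```text
t 8.825 pos [539.86  74.91  13.31] F tool [-3.81 -0.37  0.22] sd [0.22 0.16 0.43]
t 9.275 pos [539.43  76.92  13.3 ] F tool [-3.73 -0.93 -0.26] sd [0.54 0.53 0.41]
```

Contact came at TCP y ≈ 71 mm, so I have pushed about 6 mm past it. Before anything else I check whether the box lifted or shifted.

```bash
cat > chk.py <<'E'
from wr import *
for i in range(1):
    W,c,s,P=wcloud();v,u=np.mgrid[:384,:512];g=c.astype(int).min(2)
    d=(abs(W[...,2]-52)<6)&(g>150)&(v>30)&(v<110)&(u>200)&(u<265)
    print('disc',d.sum(),u[d].mean().round(1),v[d].mean().round(1),W[d].mean(0).round(2))
    m=(abs(W[...,2]-52)<2.5)&(u>225)&(u<420)&(v<95)&(v>3)
    p=W[m];p=p[(p[:,0]<620)]
    A=np.c_[p[:,0]-520,p[:,1]-154,np.ones(len(p))];k=np.linalg.lstsq(A,p[:,2],rcond=None)[0];print('plane',k.round(4),len(p))
    for uu in (230,260,290,320,350):
        q=np.where((abs(W[:,uu,2]-52)<4)&(np.arange(384)<130))[0];print(uu,W[q.max(),uu].round(1),end=' ')
    print()
for cam in ['scene','side']:
    im=grab(cam);w=cloud(im);r=robot.regions_of(cam,'instrument_box')
    m=(abs(w[...,2]-52)<5)&(w[...,0]>440)&(w[...,0]<680)&(w[...,1]>110)&(w[...,1]<340)
    o=np.load(cam+'.npy');mo=(abs(o[...,2]-52)<3)&(o[...,0]>440)&(o[...,0]<680)&(o[...,1]>110)&(o[...,1]<340)
    both=m&mo
    for n,a in (('old',o),('new',w)):
        p=a[both];A=np.c_[p[:,0]-520,p[:,1]-154,np.ones(len(p))];print(cam,n,len(p),np.linalg.lstsq(A,p[:,2],rcond=None)[0].round(4))
    # image shift of box front/left part
    q=grab(cam,cam+'_n.png');a=cv2.imread('pics/%s1.png'%cam,0).astype(np.float32);b=cv2.imread('pics/%s_n.png'%cam,0).astype(np.float32)
    for x0,y0,x1,y1 in ([(140,150,200,200)] if cam=='scene' else [(275,135,310,190)]):
        print('shift',cv2.phaseCorrelate(a[y0:y1,x0:x1].copy(),b[y0:y1,x0:x1].copy()))
E
python3 chk.py
```

```text
disc 171 221.7 103.6 [510.89 147.48  52.38]
plane [-1.60000e-03 -9.00000e-04  5.19941e+01] 17575
230 [515.1 139.   49.2] 260 [525.6 141.1  50. ] 290 [536.  143.4  50.7] 320 [546.1 145.8  52.4] 350 [557.1 148.4  51.6] 
scene old 1420 [4.90000e-03 1.80000e-03 5.19643e+01]
scene new 1420 [ 3.50000e-03 -1.70000e-03  5.25724e+01]
shift ((-0.5027295343881271, -0.05862878947256789), 0.9518621816635132)
side old 504 [2.30000e-03 9.00000e-04 5.21151e+01]
side new 504 [ 1.30000e-03 -3.00000e-04  5.24645e+01]
shift ((-0.2923926695496206, -0.10373889541889625), 1.0094806626990989)
```

```bash
cat > ecc.py <<'E'
from h import *
import sys
tag=sys.argv[1]
for cam in ['scene','side']:
    im=grab(cam,f'{cam}_{tag}.png');K=im['K'];E=np.array(im['extrinsics'])
    a=cv2.imread(f'pics/{cam}1.png',0);b=cv2.imread(f'pics/{cam}_{tag}.png',0)
    o=np.load(cam+'.npy');m=((o[...,2]>20)&(o[...,0]>470)&(o[...,0]<680)&(o[...,1]>120)&(o[...,1]<340)).astype(np.uint8)
    m=cv2.morphologyEx(m,cv2.MORPH_CLOSE,np.ones((3,3)))
    m=cv2.dilate(m,np.ones((5,5)))
    # exclude robot: pixels nearer now
    w=cloud(im);near=(np.nan_to_num(w[...,2])-np.nan_to_num(o[...,2])>15).astype(np.uint8);m[cv2.dilate(near,np.ones((9,9)))>0]=0
    cc,A=cv2.findTransformECC(a,b,np.eye(2,3,dtype=np.float32),cv2.MOTION_AFFINE,(3,200,1e-7),m,3)
    def topw(px):
        d=np.c_[(px-K[:2,2])/[K[0,0],K[1,1]],np.ones(len(px))]@E[:3,:3].T;t=(52-E[2,3])/d[:,2];return E[:3,3]+d*t[:,None]
    pw=np.array([[521,153,52],[508,132,52],[632,177,52],[490,290,52],[617,335,52],[562,235,52.]])
    c=(pw-E[:3,3])@E[:3,:3];px=c[:,:2]/c[:,2:]*[K[0,0],K[1,1]]+K[:2,2]
    print(cam,round(cc,4),m.sum(),(topw(px@A[:,:2].T+A[:,2])-topw(px))[:,:2].round(1).tolist())
E
python3 ecc.py t1
```

```text
scene 0.9908 1619 [[-2.8, 1.9], [-3.1, 2.1], [-3.7, 1.3], [0.5, 1.5], [0.1, 0.6], [-1.5, 1.3]]
side 0.9827 651 [[0.5, 0.8], [0.8, 0.6], [-2.3, -0.5], [1.4, 4.4], [-1.5, 3.3], [-0.4, 1.9]]
```

The box was nudged about 2–3 mm at that corner, with no clear lift, so I stop pushing here. I withdraw and go above the press point.

```bash
python3 -m creep '[[[-0.5,0,0],0,0],[[-1.5,0,0],0,0],[[0,0,-2.5],0,0],[[0,0,-3.5],0,0],[[0,0,-3],0,0],[[0,0,0],0,0]]'; python3 - <<'E'
from wr import *
W,c,s,P=wcloud('w4.png');v,u=np.mgrid[:384,:512];print(s['position'])
t=(abs(W[...,2]-52)<2.5)&(u>150)&(u<450)&(v<180);p=W[t]
A=np.c_[p[:,0]-520,p[:,1]-154,np.ones(len(p))];print('plane',np.linalg.lstsq(A,p[:,2],rcond=None)[0].round(4),len(p))
# box edges, rim included, z>44
m=(W[...,2]>40)&(W[...,2]<58)&(v<180)
R_=[];F_=[]
for uu in range(225,400,5):
    q=np.where(m[:,uu])[0]
    if len(q):R_.append(W[q.max(),uu,:3])
for vv in range(5,80,5):
    q=np.where(m[vv]&(np.arange(512)>150)&(np.arange(512)<300))[0]
    if len(q):F_.append(W[vv,q.min(),:3])
print(np.round(R_[::6],1).tolist());print(np.round(F_[::3],1).tolist())
E
python3 ecc.py t2
```

```text
time: 10.48
position: [545.9, 56.7, 106.3]
ee_rot: [0.633, 0.774, 0.002, 0.002]
force: [-0.1, 1.3, 0.1]
grip_width: -0.4
[545.86482646  56.68981439 106.29644628]
plane [-1.80000e-03  2.00000e-03  5.19059e+01] 19536
[[504.8, 138.0, 42.5], [525.2, 140.4, 42.9], [545.5, 144.1, 41.3], [564.9, 147.5, 47.8], [586.1, 151.6, 46.3], [608.6, 155.7, 45.7]]
[[491.3, 196.2, 48.4], [493.2, 184.7, 49.2], [495.3, 174.2, 48.3], [497.7, 163.5, 49.6], [499.1, 153.2, 49.4]]
scene 0.9907 2028 [[-3.0, 1.9], [-2.9, 2.4], [-7.7, -0.4], [1.0, 1.2], [-3.8, -2.1], [-3.2, 0.2]]
side 0.9462 626 [[18.5, 2.3], [21.5, 2.6], [-1.2, 2.5], [19.2, -1.2], [-4.2, -1.3], [8.7, 0.7]]
```

View pics/w4.png

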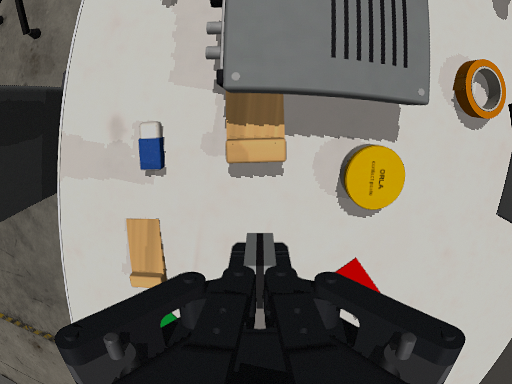

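Those discs are screws at the box corners. The wedge lies under the front right corner, with its heel at (256,150). The corner measures (502, 137), so the press point is about (517, 157.5).

```bash
python3 -m creep '[[[2.6,-0.2,0],0,0],[[2.6,-0.2,0],0,0],[[2.6,-0.2,0],0,0],[[2.6,-0.2,1.5],0,0],[[0,0,2],0,0],[[0,0,0.6],0,0],[[0,0,0],0,0],[[0,0,0],0,0],[[0,0,0],0,0]]'; python3 f.py 6
```

```text
time: 11.75
position: [515.6, 157.5, 63.0]
ee_rot: [0.633, 0.774, 0.0, 0.0]
force: [0.7, -0.3, -0.3]
grip_width: -0.1
t 12.05 pos [515.27 157.57  62.75] F tool [-0.19  0.12 -0.06] sd [0.43 0.56 0.37]
```

```bash
python3 -m creep '[[[0,0.15,0.4],0,0],[[0,0,0.4],0,0],[[0,0,0],0,0]]'>/dev/null;python3 f.py 3; for i in 1; do python3 -m creep '[[[0,0,0.1],0,0],[[0,0,0],0,0]]'>/dev/null;python3 f.py 3;  python3 -m creep '[[[0,0,0.1],0,0],[[0,0,0],0,0]]'>/dev/null;python3 f.py 3; python3 -m creep '[[[0,0,0.05],0,0],[[0,0,0],0,0]]'>/dev/null;python3 f.py 3; done
```

```text
t 12.575 pos [516.22 157.92  54.05] F tool [-0.38  0.08 -0.47] sd [0.57 0.48 0.17]
t 12.975 pos [516.42 157.95  53.33] F tool [ 0.1   0.07 -0.4 ] sd [0.66 0.29 0.38]
t 13.375 pos [516.35 157.93  52.27] F tool [-0.4   0.13 -0.52] sd [0.43 0.84 0.34]
t 13.775 pos [516.46 157.92  52.09] F tool [-0.38 -2.38 -4.92] sd [0.24 0.65 0.62]
```

```bash
python3 -m creep '[[[0,0,0.05],0,0],[[0,0,0],0,0]]'>/dev/null;python3 f.py 4; python3 -m creep '[[[0,0,0.05],0,0],[[0,0,0],0,0]]'>/dev/null;python3 f.py 4
```

```text
t 14.225 pos [516.49 157.91  51.98] F tool [-0.74 -4.29 -8.69] sd [0.57 0.4  0.24]
t 14.675 pos [516.54 157.91  51.89] F tool [ -0.85  -5.38 -11.51] sd [0.28 0.48 0.49]
```

The corner holds at about 52 mm under 11.5 N, so it is not giving way. I ease off the sideways pull of about 5 N so that the box isn't shoved.

```bash
python3 -m creep '[[[0,-0.03,0],0,0],[[0,0,0],0,0]]'>/dev/null;python3 f.py 4; python3 -m creep '[[[0,-0.03,0],0,0],[[0,0,0],0,0]]'>/dev/null;python3 f.py 4;
```

```text
t 15.125 pos [516.49 157.91  51.9 ] F tool [ -0.48  -4.34 -10.71] sd [0.23 0.93 0.33]
t 15.575 pos [516.47 157.91  51.94] F tool [-0.18 -3.28 -9.35] sd [0.29 0.11 0.2 ]
```

```bash
python3 -m creep '[[[0,-0.06,0.01],0,0],[[0,0,0],0,0]]'>/dev/null;python3 f.py 4; python3 - <<'E'
from h import *
grab('scene','s5.png');grab('side','d5.png')
from wr import *
W,c,s,P=wcloud('w5.png')
a=cv2.imread('pics/s5.png')[140:240,140:290];b=cv2.imread('pics/w5.png')
cv2.imwrite('pics/v5.png',np.hstack([cv2.resize(a,(400,300),interpolation=2),cv2.resize(b,(400,300))]))
o=np.load('scene.npy')
w=cloud(robot.get_image('scene'))
for n,a in (('old',o),('new',w)):
    m=(abs(a[...,2]-52)<3)&(a[...,0]>470)&(a[...,0]<660)&(a[...,1]>125)&(a[...,1]<340);p=a[m]
    print(n,cv2.minAreaRect(np.ascontiguousarray(p[:,:2],np.float32)),len(p))
for t in ['weight','eraser','grease_tin','coil','tape']:
    for r in robot.regions_of('scene',t)[:1]:
        q=w[r['region']];print(t,r['conf'],np.nanmedian(q,0).round(0))
E
```

```text
t 16.025 pos [516.4  157.9   51.94] F tool [-0.12 -1.77 -9.  ] sd [0.57 0.33 0.21]
old ((562.67919921875, 234.06268310546875), (156.99313354492188, 183.1521759033203), 11.455435752868652) 1546
new ((559.112548828125, 235.3168487548828), (153.86373901367188, 182.21563720703125), 10.520769119262695) 1148
weight 0.43 [426. 229.  21.]
eraser 0.47 [442.  77.  11.]
grease_tin 0.56 [626.  88.  24.]
coil 0.65 [562. 273.  82.]
tape 0.8 [730. 202.  15.]
```

View pics/v5.png

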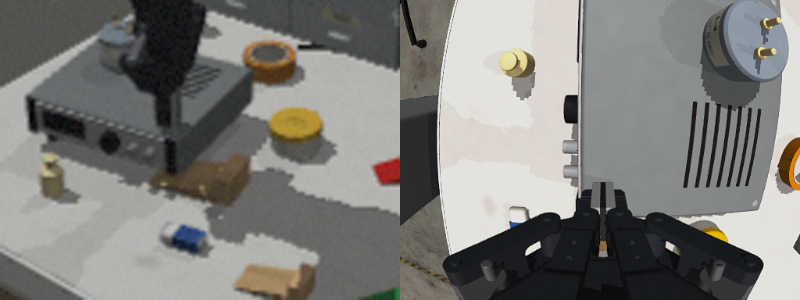

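The fingertip is on the front right corner with 9 N down and little sideways force, the height is steady at 51.9 mm, and the other things are where they were. I hand it in.

```bash
python3 -c "
from plant import robot
s=robot.observe();print(s['time'],s['position'],s['force']);print(robot.close_job())"
```

```text
16.475 [516.37198232 157.9100798   51.91403867] [-2.26800437  0.3956295   8.82920305]
the job is handed in; nothing more can be done
None
```

I pushed the larger wooden wedge under the short front right foot, and the box no longer gives way there. I handed the job in at 16.5 s, still pressing on the corner with about 9 N.

- **Pushing:** Sliding the wedge took little force. It met the foot at about 3 N, and I pushed about 4 mm further before stopping.
- **Corner test:** The corner gave way by only about 0.2 mm, from 52.1 to 51.9 mm, with up to 11.5 N pressing on it. I saw no clear lift, but my readings are only good to a few tenths of a millimetre. I tested this corner only, once the wedge was in.
- **Box moved slightly:** The extra push shifted the box about 2–4 mm and turned it about 1°. The cameras disagreed on the exact amount. I did not correct it.
- **Last check:** The weight, eraser, tin and tape read the same positions as at the start, to within a couple of millimetres. The coil stood upright in the last picture; I did not compare its position on the box. I did not re-measure the stamp or the look-alike wedges; the arm did not touch them.
- **Press position:** I pressed at the spot worked out from the measured box edges. It should be within 2–3 mm of straight above the foot.

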